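# Put the sanding block away and shut the chest on its folding stay

## Task

The sanding block stands on its end on the worktop: lay it down flat on the worktop and let go, then take it again and put it flat into the large compartment of the open wooden chest. Then break the chest's folding lid stay at its knee, press the lid down gently (no slamming) until it is fully shut, and let go. Leave the tins, the screw jar and the tape measure where they are.

Things in the scene. Friction and masses are not known exactly. Their poses are not given: they have to be found in the camera images.
- sanding_block: black block with a brown sole, loose, 64 (own x) x 112 (own y) x 28 mm (own z). Origin at the centre of the brown 64x112 face; z points from it through the thickness. At the start it stands on end on the bare worktop right of the tray: y straight up, origin 55 mm up, z level and away from the robot within 0.5 rad. Tipped over 15 degrees it falls onto a large face.
- chest: fixed dark wooden chest in a shallow wooden tray (walls 42 mm high), front to the robot within 0.12 rad. Origin: centre of its underside; x front to back (170 mm deep), y left (220 mm wide), z up. Walls 6 mm, rim 74 mm and floor 8 mm above the origin. A divider at y = -45 mm, top 52 mm up, parts the large left compartment from the narrow right one below the stay.
- chest_bay (a point): centre of the floor of the large left compartment, axes as the chest's; the compartment is 158 mm along x, 146 mm along y and 66 mm deep below the rim
- chest_lid (a joint): lid angle, rad: 0 = open as at the start (84 degrees up from shut), grows as it comes down, 1.466 = shut. It cannot come down while the stay is locked. Once the stay is broken, friction holds the lid wherever it is left, even just short of shut, so it must be pressed right home. Pressing it down near the front edge takes some 3 to 12 N, more when steep.
- lid_hinge (a point): middle of the lid's hinge line, on the top of the chest's back wall; the line runs along the chest's y
- lid_front (a point): point on the lid's outer face (top when shut), mid-width, 166 mm from the hinge line; a low wooden strip, 70 mm long, stands 9 mm proud there. The lid is a 12 mm board, 178 mm from hinge line to front edge, 224 mm wide; shut, its top is 86 mm above the chest's origin.
- knee_pin (a point): middle of the push pin at the stay's knee: steel, 16 mm across, 30 mm long along the chest's y. Locked, it lies 32 mm above the rim, 54 mm in front of the hinge line and 72 mm right of the chest's middle. Two steel bars, 63 mm each: from the chest's right side (15 mm below the rim, 95 mm before the hinge line) to the knee, then to the lid (75 mm from the hinge line).
- stay_knee (a joint): fold of the knee, rad: 0 = locked just over centre, 0.1 = bars in line, 2.74 = lid shut. It breaks when the pin is pushed to the back and down (chest +x and -z alike) with some 8 to 18 N; 20 mm folds it to about 0.5, 30 mm to 1.0 with the lid 0.2 rad down. The lid follows down over the pushing tool, so come in slanting from the front and above.
- wax_tin: low tin, 70 mm across, 45 mm high, in the left of the tray; bystander, leave it
- stain_tin: tall tin, 68 mm across, 85 mm high, in the left of the tray; bystander, leave it
- screw_jar: glass jar, 68 mm across, 96 mm high, to the right of the block; bystander, leave it
- tape_measure: tape measure, 37x78x71 mm, in front of the tray; bystander, leave it
Not all that is in view belongs to the job. What is meant by the sanding_block is not yellow, and is the smaller of those in its own colour.

How it is judged:
On the way, in this order (a step that is already met when the one before it is completed fails the run):
1. the sanding block lies flat on the worktop, let go of ((angle between sanding_block's own z axis and vertical below 0.1 rad or angle between sanding_block's own z axis and vertical above 3.04 rad) and contact force between the fingers and sanding_block below 0.2 N and linear speed of sanding_block below 0.03 m/s and height (world z) of sanding_block below 0.034 m and horizontal distance between sanding_block and chest above 0.14 m and value of joint stay_knee below 0.3 rad), for 0.2 s.
2. the sanding block lies flat in the large compartment of the chest, let go of, the stay not yet broken ((angle between sanding_block's own z axis and vertical below 0.1 rad or angle between sanding_block's own z axis and vertical above 3.04 rad) and z of sanding_block in the frame of chest_bay between -0.006 and 0.036 m and x of sanding_block in the frame of chest_bay between -0.06 and 0.06 m and y of sanding_block in the frame of chest_bay between -0.06 and 0.06 m and contact force between the fingers and sanding_block below 0.2 N and linear speed of sanding_block below 0.03 m/s and value of joint stay_knee below 0.3 rad), for 0.2 s.
3. the stay is broken at its knee (value of joint stay_knee above 0.5 rad), for 0.1 s.
At the end, for the whole second after the job is handed in: The lid is shut to within 0.04 rad (about 7 mm at its front edge) and at rest; the sanding block lies flat (within 0.1 rad) on the floor of the chest's large compartment, its origin within 60 mm of the compartment's centre along each side ((angle between sanding_block's own z axis and vertical below 0.1 rad or angle between sanding_block's own z axis and vertical above 3.04 rad) and z of sanding_block in the frame of chest_bay between -0.006 and 0.036 m and x of sanding_block in the frame of chest_bay between -0.06 and 0.06 m and y of sanding_block in the frame of chest_bay between -0.06 and 0.06 m and value of joint chest_lid above 1.426 rad and velocity of joint chest_lid below 0.05 rad/s and linear speed of sanding_block below 0.03 m/s); the robot touches nothing.
It fails at once if the lid is slammed (faster than 2 rad/s) (velocity of joint chest_lid above 2 rad/s).
It fails at once if a bystander (tin, jar or tape measure) is moved by more than 3 cm (distance of any of wax_tin, stain_tin, screw_jar, tape_measure from where it was at the start of the episode above 0.03 m).
It also fails if it takes over 72 s, if anything falls off the work surface, if the arm or the gripper's body presses on something with over 40 N, if the wrist force passes 120 N, or if a joint passes its speed limit or range.

## Robot

A 7-joint arm with a two-finger parallel gripper is mounted at the origin on the work surface; the furniture and walls round the work are solid. World frame = base frame: x ahead of the robot, y to its left, z up, the work surface at z = 0. Lengths are in m, angles in rad, forces in N, time in s.
With the tool pointing down it reaches from about 0.35 to 0.9 m from the base axis. Payload 8.1 kg.
Tool frame: the origin (TCP) lies at the very end of the fingers, on their centre line; the grasp point (between the pads) lies 19 mm behind it (arm.tcp_to_grasp is the z of the grasp point in the tool frame, in m); z points along the fingers, y is the line along which they close (so a half turn about z gives the same grasp; the last joint's range is limited). The gripper opens to 92 mm and grips with 3 to 60 N. Pads are 19 mm wide; open, the fingers measure 130 mm over their backs; the gripper's body (75 mm by 190 mm) begins 47 mm behind the grasp point.
Start: joints at [-1.418, 0.434, 0.025, 1.573, -0.012, 1.134, -0.075], TCP at [0.158, 0.605, 0.227] pointing down, gripper open.
Joint ranges: [-2.62, 2.62], [-0.44, 2.09], [-1.27, 1.32], [0.08, 2.57], [-1.32, 4.46], [0.12, 2], [-2.74, 2.74]. Speed limits (rad/s): [2.22, 2.22, 3.01, 3.01, 3.14, 3.14, 3.14].

## Interface

Orientations are given as a rotation vector (axis times angle).
In Python, from cell import readout, vision, sign_off, arm gives the robot as it stands. The module is installed in compiled form; this text tells all that it offers.
- The arm moves only by the shell command python3 -m creep 'ROWS' [FORCE]. ROWS is JSON, a list of rows, each a list of 5 numbers: the shift along the tool's x, y, z in units of 4 cm (1.0 is 4 cm), then the turn about the tool's z in units of 4 degrees (1.0 is 4 degrees), then the opening, from 0 (shut) to 1 (fully open). A call has 1 to 12 rows; each row shifts and turns the commanded pose from where the row before left it, along the tool's axes as they then stand; what a row does not reach is not made up. A row lasts 1/8 s, in which the tool goes at most 62.5 mm and 10.7 degrees, less where a joint would pass 70% of its speed; a pose out of reach is approached as far as the arm can. A call with a number of a shift or a turn outside -1 to 1 is refused whole. A call with a gripper value outside its range is refused whole. The fingers move at their own pace and stop on an object; FORCE is the grip in N (left out, the last holds). Time passes only in rows, so rows that do not move let the fingers close. It gives the time, the measured TCP pose, the force, the opening and the grip force at its end, in the units of the state.
- readout.observe(): the state, without advancing time (a new reading comes with each control period).
- vision.get_image(name): name is "side" or "top"; returns a dict with "pixels" (384x512x3 uint8, blue, green, red), "z_map" (384x512 float32, m along the optical axis (not along the pixel's ray), 0 where there is no reading), "camera_matrix" (3x3 intrinsics, pixels), "position" and "rotation" of the camera in the world. Camera axes: x right, y up, looking along -z (the intrinsics and any distortion apply to the point x, -y, -z); pixel columns grow to the right and rows downward; lengths in m; the calibration is good to about 2 mm. A picture is of the moment at which its call begins.
- sign_off(): hands the job in; it is judged then, once.
The state is a dict: "clock": time; "joints": joint angles; "dq": joint speeds; "joint_efforts": joint torques, N m; "position": TCP position; "ee_rot": TCP orientation; "force": force on the tool from outside, world axes, zero at the start; "ft_torque": the same for the moment, N m; "width": opening from 0.0 (shut) to 1.0 (fully open); "gripper_force": force on a finger pad.
Only numpy, scipy, OpenCV 4.12 (cv2) and the standard library are available. Lean on these libraries where they do the work, as an engineer would, in place of code of your own. Each camera call takes 0.05 s, during which the arm holds its last target. There are 200 camera calls.

## Working session

There is one attempt and no reset: what is moved stays moved. The work goes in short steps, Python scripts to look and compute and a shell command to move; the robot and the scene stay as the last step left them, time stands still between calls to the robot, and variables do not carry over. Pictures are saved under pics/ and viewed, at most 11 in all, crops included, and the job is handed in when it is done.

```bash
mkdir -p pics
cat > h.py <<'E'
import numpy as np, cv2
from scipy.spatial.transform import Rotation as R
from cell import readout, vision, arm
def img(n):
    d=vision.get_image(n); d={k:(np.array(v) if not isinstance(v,str) else v) for k,v in d.items()}; return d
def rot(d):
    r=np.array(d['rotation']); return r if r.shape==(3,3) else R.from_rotvec(r).as_matrix()
def cloud(d):
    K=d['camera_matrix']; z=d['z_map']; v,u=np.mgrid[:z.shape[0],:z.shape[1]]
    p=np.stack([(u-K[0,2])/K[0,0]*z,-(v-K[1,2])/K[1,1]*z,-z],-1)
    P=p@rot(d).T+d['position']; P[z==0]=np.nan; return P
def proj(d,p):
    K=d['camera_matrix']; c=rot(d).T@(np.array(p)-d['position']); return K[0,2]+K[0,0]*c[0]/-c[2],K[1,2]-K[1,1]*c[1]/-c[2]
def st():
    s=readout.observe(); return s
E
python3 - <<'E'
from h import *
for n in('side','top'):
    d=img(n); cv2.imwrite(f'pics/{n}0.png',d['pixels']); np.savez(f'{n}0.npz',**{k:d[k] for k in d}); print({k:(d[k].shape) for k in d}, d['position'],d['rotation'],d['camera_matrix'])
    print((d['z_map']==0).mean())
s=st(); print(s, arm.tcp_to_grasp)
E
```

```text
{'pixels': (384, 512, 3), 'z_map': (384, 512), 'camera_matrix': (3, 3), 'position': (3,), 'rotation': (3,)} [ 0.21087686 -0.91895165  0.6680632 ] [ 1.13902113 -0.18220209 -0.2714463 ] [[373.98790949   0.         252.92801057]
 [  0.         373.98790949 192.33690374]
 [  0.           0.           1.        ]]
0.13758341471354166
{'pixels': (384, 512, 3), 'z_map': (384, 512), 'camera_matrix': (3, 3), 'position': (3,), 'rotation': (3,)} [0.30841405 0.10007055 1.22030912] [ 0.16046233 -0.15203971 -1.54282108] [[408.09109365   0.         256.45962662]
 [  0.         408.09109365 191.31468496]
 [  0.           0.           1.        ]]
0.003946940104166667
{'clock': 0.1, 'joints': array([-1.41758351,  0.43512826,  0.02500124,  1.57402151, -0.01159983,
        1.13402807, -0.07507929]), 'dq': array([ 1.23989828e-04, -3.41265639e-04,  1.09389745e-03, -3.27926273e-03,
        2.38815314e-05,  1.77415224e-03,  1.17004815e-03]), 'joint_efforts': array([ 3.23082619e-03, -6.69132543e+01,  9.88017842e-01, -3.15146506e+01,
       -6.05712715e-02,  3.75053391e-02,  3.37702943e-05]), 'position': array([0.15809268, 0.60418176, 0.22603339]), 'ee_rot': array([-4.00844683e-01, -3.11587201e+00,  2.26110699e-03]), 'force': array([ 0.16216779, -0.33049884,  0.50344221]), 'ft_torque': array([-0.02267761,  0.01246557,  0.05792829]), 'gripper_force': 0.0, 'width': 1.0030547613525933} -0.0188
```

View pics/side0.png

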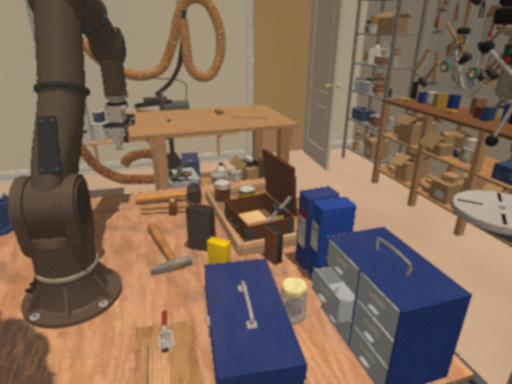

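View pics/top0.png

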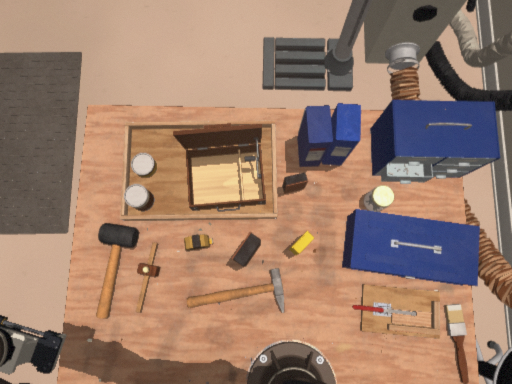

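The top view shows the tray (125–277, 125–218) with the chest inside it: box around (187–264, 150–208), lid at row 130, stay at (250,160). The standing block is at (295,183). The larger black block at (245,250) and the yellow one are decoys. The jar is at (382,197), the tins at (143,163) and (137,197), the tape at (198,242), and blue boxes sit behind the block at (315,135).

Run:
```python
from h import *
np.set_printoptions(precision=3,suppress=True)
d=dict(np.load('top0.npz')); P=cloud(d); im=d['pixels']; hsv=cv2.cvtColor(im,cv2.COLOR_BGR2HSV)
def sel(c0,c1,r0,r1,z0,z1):
    m=np.zeros(P.shape[:2],bool); m[r0:r1,c0:c1]=1; return m&(P[...,2]>z0)&(P[...,2]<z1)
print('table z',np.nanmedian(P[300:340,320:350,2]),'tray floor',np.nanmedian(P[150:180,160:180,2]))
def rect(m,n):
    q=P[m]; r=cv2.minAreaRect(q[:,:2].astype(np.float32)); print(n,m.sum(),'c',np.array(r[0]),'size',np.array(r[1]),'ang',r[2],'zmed',np.median(q[:,2]), 'box',cv2.boxPoints(r).tolist())
rect(sel(278,312,165,200,.09,.13),'block top')
rect(sel(278,312,165,200,.02,.09),'block side')
rect(sel(180,275,145,215,.068,.1),'rim')
rect(sel(190,230,165,205,.0,.03),'bay floor'); 
rect(sel(170,262,120,160,.12,.35),'lid');
rect(sel(290,365,100,170,.05,.35),'blue')
rect(sel(360,400,180,215,.05,.15),'jar')
rect(sel(285,320,225,258,.015,.1),'yellow')
rect(sel(225,265,230,270,.015,.15),'bigblack')
m=sel(170,262,120,160,.12,.35);q=P[m];c=q.mean(0);n=np.linalg.svd(q-c)[2][2];print('lid plane',c,n)
big=cv2.resize(im[110:280,170:410],None,fx=3.3,fy=3.3,interpolation=cv2.INTER_CUBIC); cv2.imwrite('pics/crop.png',big)
```

```text
table z -0.0015538265195910173 tray floor 0.004951230849321808
block top 241 c [ 0.571 -0.   ] size [0.029 0.062] ang 13.475489616394043 zmed 0.10776861899949663 box [[0.5498867630958557, 0.02684818208217621], [0.5643940567970276, -0.03369311988353729], [0.5925253033638, -0.02695213258266449], [0.5780180096626282, 0.03358916938304901]]
block side 114 c [ 0.559 -0.   ] size [0.067 0.022] ang 85.4990005493164 zmed 0.0547704454254444 box [[0.5453844666481018, -0.03242415934801102], [0.5669865012168884, -0.03412465751171112], [0.5722230076789856, 0.03239663690328598], [0.550620973110199, 0.034097135066986084]]
rim 752 c [0.587 0.201] size [0.172 0.221] ang 6.272851943969727 zmed 0.07830408461562832 box [[0.4897986054420471, 0.3018254339694977], [0.5139867663383484, 0.08177588135004044], [0.6845067143440247, 0.10051968693733215], [0.6603185534477234, 0.32056924700737]]
bay floor 1449 c [0.575 0.247] size [0.124 0.116] ang 6.139936923980713 zmed 0.012988596646142492 box [[0.507311999797821, 0.29805782437324524], [0.5196673274040222, 0.18320348858833313], [0.6425121426582336, 0.196418434381
[... 764 characters left out ...]
3833618], [0.6059594750404358, -0.21208658814430237], [0.47517186403274536, -0.17041844129562378]]
yellow 28 c [ 0.4   -0.008] size [0.024 0.064] ang 70.66144561767578 zmed 0.05873933577770618 box [[0.3655485510826111, -0.00868415366858244], [0.42591238021850586, -0.029868867248296738], [0.43386387825012207, -0.007211779244244099], [0.3735000491142273, 0.0139729343354702]]
bigblack 453 c [0.372 0.131] size [0.038 0.086] ang 56.34379959106445 zmed 0.1472236132743021 box [[0.3256542682647705, 0.1390177309513092], [0.3971763849258423, 0.09139735996723175], [0.41833680868148804, 0.12317866086959839], [0.34681469202041626, 0.17079903185367584]]
lid plane [0.66  0.207 0.211] [-0.995 -0.095 -0.018]
```

View pics/crop.png

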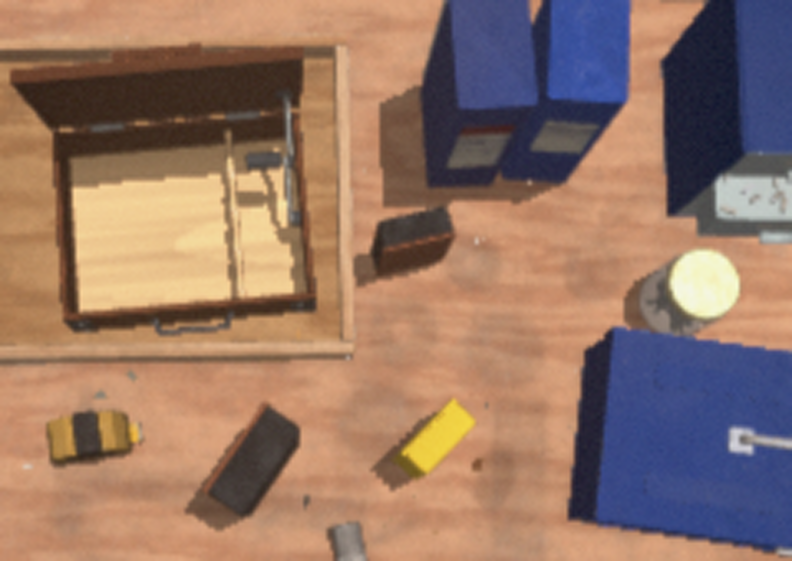

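The crop confirms the brown face of the block is towards the robot, and the pin points left off the stay. My plan is to grip the block across its 64 mm width near the top, move it clear of the boxes, lower it in an arc about its bottom edge, and release it.

```bash
cat >> h.py <<'E'
C=np.array([.587,.201]); YAW=np.radians(6.2)
def cw(x,y): # chest frame -> world xy
    c,s=np.cos(YAW),np.sin(YAW); return C+[c*x-s*y,s*x+c*y]
def plan(t,ang):
    """t: target TCP; ang: wanted world angle (deg) of tool y. prints turn units and shift units (axes after turn)"""
    s=st(); M=R.from_rotvec(s['ee_rot']).as_matrix(); a=np.degrees(np.arctan2(M[1,1],M[0,1]))
    dt=-((ang-a+90)%180-90); M2=M@R.from_euler('z',dt,degrees=True).as_matrix()
    print('t',round(s['clock'],2),'pos',s['position'].round(4),'ang',a.round(1),'turn',(dt/4).round(2),'shift',(M2.T@(np.array(t)-s['position'])/.04).round(2),'F',np.round(s['force'],1),'w',round(s['width']*92,1),'g',round(float(s['gripper_force']),1))
E
python3 - <<'E'
from h import *
np.set_printoptions(precision=3,suppress=True)
plan([.571,0,.28],103.5)
d=dict(np.load('top0.npz')); P=cloud(d); 
K=np.array(d['pixels']).astype(int)
case=(K[...,0]-K[...,2]>50); case[:, :340]=0; case[:205]=0; case[290:]=0
q=P[case]; q=q[q[:,2]>.02]; print('case',np.percentile(q,[1,99],axis=0))
m=np.zeros(case.shape,bool); m[180:215,362:398]=1; q=P[m]; q=q[(q[:,2]>.085)&(q[:,2]<.105)];print('jar',np.median(q,axis=0),np.percentile(q,[2,98],axis=0))
m[:]=0; m[150:166,240:262]=1; q=P[m]; q=q[(q[:,2]>.095)&(q[:,2]<.125)]; c,s=np.cos(YAW),np.sin(YAW); l=(q[:,:2]-C)@np.array([[c,-s],[s,c]]); print('pin region chest coords',np.c_[l,q[:,2]])
hsv=cv2.cvtColor(d['pixels'],cv2.COLOR_BGR2HSV); y=(hsv[...,0]>22)&(hsv[...,0]<33)&(hsv[...,1]>200); y[:,:280]=0;y[:225]=0;y[260:]=0;y[:,330:]=0; print('yellow',np.nanpercentile(P[y],[2,98],axis=0),y.sum())
E
```

```text
t 0.1 pos [0.158 0.604 0.226] ang 75.3 turn -7.04 shift [ -6.51 -17.1   -1.33] F [ 0.2 -0.3  0.5] w 92.3 g 0.0
case [[ 0.303 -0.48   0.119]
 [ 0.475 -0.154  0.129]]
jar [ 0.531 -0.247  0.093] [[ 0.505 -0.275  0.087]
 [ 0.578 -0.218  0.098]]
pin region chest coords [[ 0.039 -0.096  0.125]
 [ 0.04  -0.099  0.121]
 [ 0.037 -0.096  0.121]
 [ 0.037 -0.099  0.123]
 [ 0.038 -0.068  0.116]
 [ 0.039 -0.071  0.113]
 [ 0.037 -0.074  0.119]
 [ 0.036 -0.076  0.12 ]
 [ 0.037 -0.079  0.117]
 [ 0.038 -0.082  0.112]
 [ 0.037 -0.085  0.114]
 [ 0.036 -0.088  0.119]
 [ 0.034 -0.096  0.121]
 [ 0.036 -0.099  0.114]
 [ 0.035 -0.062  0.118]
 [ 0.035 -0.065  0.119]
 [ 0.035 -0.068  0.117]
 [ 0.034 -0.071  0.12 ]
 [ 0.035 -0.073  0.115]
 [ 0.034 -0.076  0.117]
 [ 0.034 -0.079  0.116]
 [ 0.033 -0.082  0.119]
 [ 0.032 -0.085  0.123]
 [ 0.034 -0.087  0.116]
 [ 0.032 -0.096  0.119]
 [ 0.031 -0.098  0.121]
 [ 0.032 -0.062  0.12 ]
 [ 0.032 -0.065  0.118]
 [ 0.032 -0.068  0.116]
 [ 0.032 -0.07   0.117]
 [ 0.031 -0.073  0.119]
 [ 0.03  -0.076  0.122]
 [ 0.031 -0.079  0.118]
 [ 0.03  -0.082  0.119]
 [ 0.029 -0.084  0.
[... 490 characters left out ...]
028 -0.073  0.111]
 [ 0.027 -0.076  0.112]
 [ 0.025 -0.078  0.119]
 [ 0.026 -0.081  0.115]
 [ 0.026 -0.084  0.115]
 [ 0.024 -0.087  0.121]
 [ 0.026 -0.09   0.11 ]
 [ 0.027 -0.092  0.108]
 [ 0.026 -0.095  0.109]
 [ 0.025 -0.098  0.112]
 [ 0.026 -0.061  0.109]
 [ 0.025 -0.064  0.112]
 [ 0.025 -0.067  0.113]
 [ 0.025 -0.07   0.111]
 [ 0.025 -0.072  0.111]
 [ 0.024 -0.075  0.112]
 [ 0.023 -0.078  0.114]
 [ 0.024 -0.081  0.111]
 [ 0.024 -0.092  0.109]
 [ 0.024 -0.095  0.108]
 [ 0.021 -0.092  0.106]
 [ 0.02  -0.095  0.11 ]
 [ 0.018 -0.092  0.108]
 [ 0.018 -0.095  0.107]
 [ 0.017 -0.092  0.1  ]
 [ 0.017 -0.094  0.101]
 [ 0.014 -0.094  0.102]]
yellow [nan nan nan] 0
  return np.nanmean(a, axis, out=out, keepdims=keepdims)
```

```bash
python3 -m creep '[[0,0,-0.4,-1,1],[0,0,-0.4,-1,1],[0,0,-0.4,-1,1],[0,0,-0.2,-1,1],[0,0,0,-1,1],[0,0,0,-1,1],[0,0,0,-1,1],[-0.36,-0.95,0,0,1],[-0.36,-0.95,0,0,1],[-0.36,-0.95,0,0,1],[-0.36,-0.95,0,0,1],[-0.36,-0.95,0,0,1]]' 10; python3 -m creep '[[-0.36,-0.95,0,0,1],[-0.36,-0.95,0,0,1],[-0.36,-0.95,0,0,1],[-0.36,-0.95,0,0,1],[-0.36,-0.95,0,0,1],[-0.36,-0.95,0,0,1],[-0.36,-0.95,0,0,1],[-0.36,-0.95,0,0,1],[-0.36,-0.95,0,0,1],[-0.36,-0.95,0,0,1],[-0.36,-0.95,0,0,1],[-0.36,-0.95,0,0,1]]'; python3 -c "
from h import *
plan([.571,0,.09],103.5)"
```

```text
clock: 1.6
position: [0.2726, 0.435, 0.2824]
ee_rot: [0.365, -3.12, 0.001]
force: [-0.6, -0.0, -0.3]
width: 1.001
gripper_force: 0.0
clock: 3.1
position: [0.5458, 0.0314, 0.2825]
ee_rot: [0.365, -3.12, -0.0]
force: [-0.1, 1.1, 0.1]
width: 1.001
gripper_force: 0.0
t 3.1 pos [0.5458 0.0314 0.2825] ang 103.3 turn -0.04 shift [-0.43 -0.91  4.81] F [-0.1  1.1  0.1] w 92.1 g 0.0
```

```bash
python3 -m creep '[[-0.22,-0.45,0,0,1],[-0.21,-0.46,0,0,1],[0,0,1,0,1],[0,0,1,0,1],[0,0,0,0,1]]'
python3 - <<'E'
from h import *
plan([.571,0,.085],103.5)
d=img('top'); cv2.imwrite('pics/t1.png',cv2.resize(d['pixels'][110:280,170:410],None,fx=2.5,fy=2.5))
E
```

```text
clock: 3.72
position: [0.5682, 0.0012, 0.2001]
ee_rot: [0.364, -3.114, -0.0]
force: [-0.1, 0.0, 0.8]
width: 1.003
gripper_force: 0.0
t 3.73 pos [0.5682 0.0012 0.2001] ang 103.3 turn -0.04 shift [-0.08 -0.05  2.88] F [-0.1  0.   0.8] w 92.3 g 0.0
```

View pics/t1.png

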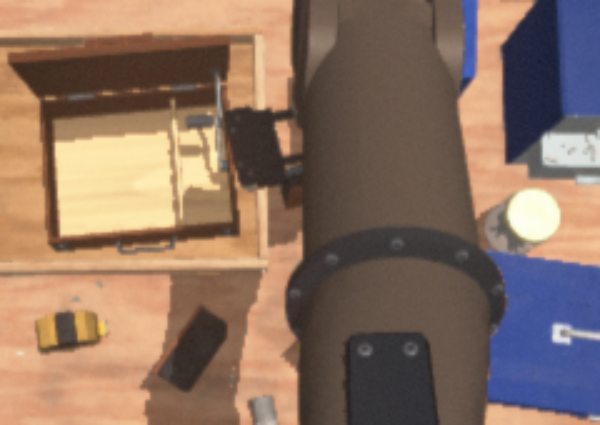

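The arm hides the block from the top camera. The gripper sits above the block spot and clear of the chest, so I'll descend and grip.

```bash
python3 -m creep '[[-0.04,-0.03,1,0,1],[-0.04,-0.02,1,0,1],[0,0,0.88,0,1],[0,0,0,0,1],[0,0,0,0,0.5],[0,0,0,0,0.5],[0,0,0,0,0.5],[0,0,0,0,0.5]]' 8
python3 - <<'E'
from h import *
plan([.585,-.04,.090],90)
E
```

```text
clock: 4.78
position: [0.5748, -0.0001, 0.0884]
ee_rot: [-0.365, 3.119, -0.0]
force: [0.6, -0.3, 4.6]
width: 0.679
gripper_force: 8.0
t 4.78 pos [ 5.748e-01 -1.000e-04  8.840e-02] ang 103.3 turn 3.33 shift [-0.25 -1.   -0.04] F [ 0.6 -0.3  4.6] w 62.5 g 8.0
```

```bash
python3 -m creep '[[0,0,-0.15,0,0.5],[0,0,-0.1,1,0.5],[0,0,0,1,0.5],[0,0,0,1,0.5],[0,0,0,0.3,0.5],[-0.12,-0.35,0,0,0.5],[-0.12,-0.35,0,0,0.5],[0,-0.3,0,0,0.5],[0,0,0.15,0,0.5],[0,0,0.1,0,0.5],[0,0,0,0,0.5]]' 15
python3 - <<'E'
from h import *
plan([.585,-.04,.088],90)
E
```

```text
clock: 6.15
position: [0.584, -0.0403, 0.0875]
ee_rot: [-0.004, 3.141, -0.001]
force: [-0.1, -2.0, 2.4]
width: 0.676
gripper_force: 15.0
t 6.15 pos [ 0.584  -0.0403  0.0875] ang 90.1 turn 0.04 shift [-0.03  0.01 -0.01] F [-0.1 -2.   2.4] w 62.2 g 15.0
```

```bash
python3 -m creep '[[0,0,0,0,0.5],[0.22,-0.02,0,0,0.5],[0.22,0,0,0,0.5],[0.22,0,0.01,0,0.5],[0.22,0,0.02,0,0.5],[0,0,0,0,0.5]]' 4
python3 - <<'E'
from h import *
plan([.5165,-.04,.073],90)
d=img('side'); cv2.imwrite('pics/s1.png',cv2.resize(d['pixels'][130:300,150:390],None,fx=2.5,fy=2.5))
E
```

```text
clock: 6.9
position: [0.5474, -0.0409, 0.0862]
ee_rot: [0.004, -3.14, -0.0]
force: [-0.9, 1.0, 0.8]
width: 0.676
gripper_force: 4.0
t 6.9 pos [ 0.5474 -0.0409  0.0862] ang 90.1 turn 0.03 shift [0.77 0.02 0.33] F [-0.9  1.   0.8] w 62.2 g 4.0
```

View pics/s1.png

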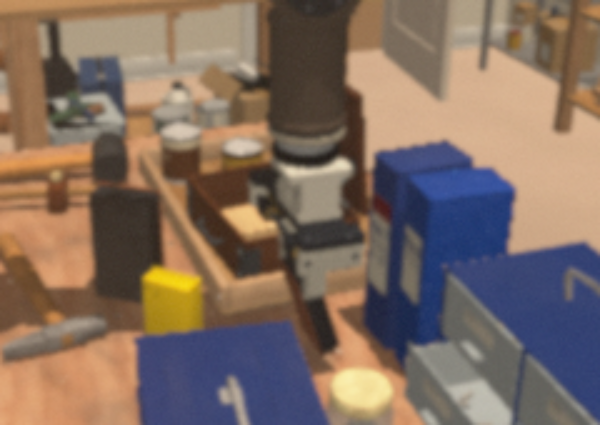

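The block is tilting as planned: its bottom is at (330,345) and its top, in the gripper, leans towards the robot. I'll continue the arc and release.

```bash
python3 -m creep '[[0.26,0,0.08,0,0.5],[0.26,0,0.11,0,0.5],[0.26,0,0.14,0,0.5],[0.22,0,0.17,0,0.5],[0.22,0,0.2,0,0.5],[0.22,0,0.22,0,0.5],[0.06,0,0.1,0,0.5],[0,0,0,0,0.5],[0,0,0,0,0.85],[0,0,0,0,0.85],[0,0,0,0,0.85],[0,0,0,0,0.85]]' 4; python3 -m creep '[[0,0,-1,0,0.9],[0,0,-1,0,0.9],[0,0,-1,0,0.9],[0,0,-1,0,0.9],[0,1,-0.5,0,0.9],[0,1,0,0,0.9],[0,1,0,0,0.9],[0,1,0,0,0.9],[0,0,0,0,1]]'
python3 - <<'E'
from h import *
plan([.52,-.04,.2],90)
d=img('top'); P=cloud(d); np.savez('t2.npz',**d); cv2.imwrite('pics/t2.png',cv2.resize(d['pixels'][110:280,170:410],None,fx=2.5,fy=2.5))
E
```

```text
clock: 8.45
position: [0.4887, -0.041, 0.0456]
ee_rot: [-0.004, 3.141, 0.0]
force: [1.3, 0.9, -1.3]
width: 0.852
gripper_force: 0.0
clock: 9.57
position: [0.4878, 0.1224, 0.2253]
ee_rot: [0.012, -3.141, -0.002]
force: [0.1, -0.4, -0.9]
width: 0.962
gripper_force: 0.0
t 9.57 pos [0.4878 0.1224 0.2253] ang 90.5 turn 0.11 shift [-0.81 -4.06  0.63] F [ 0.1 -0.4 -0.9] w 88.5 g 0.0
```

View pics/t2.png

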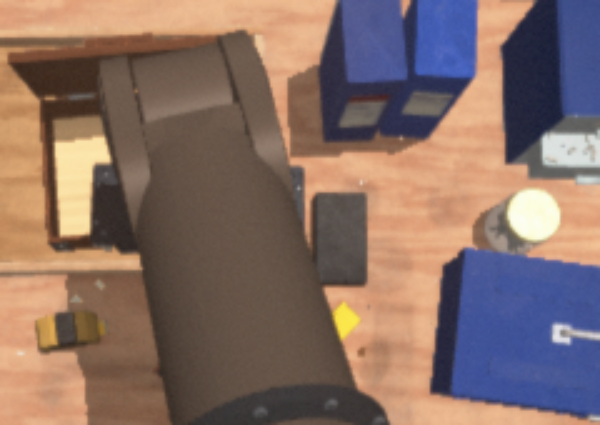

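The block lies flat, black face up, at crop (340,238), which is about pixel (306,205). It is clear of the yellow block.

Run:
```python
from h import *
d=dict(np.load('t2.npz')); P=cloud(d); g=d['pixels'].max(2)
m=np.zeros(g.shape,bool); m[183:228,293:320]=1; m&=(P[...,2]>.018)&(P[...,2]<.04)&(g<75)
q=P[m]; r=cv2.minAreaRect(q[:,:2].astype(np.float32)); print(m.sum(),r,np.median(q[:,2]),np.percentile(q[:,2],[5,95]))
```

```text
63 ((0.49980056285858154, -0.018368475139141083), (0.11378424614667892, 0.03985461965203285), 28.678865432739258) 0.02512306729755953 [0.02124099 0.02851376]
```

Run:
```python
from h import *
d=dict(np.load('t2.npz')); P=cloud(d)
m=np.zeros(P.shape[:2],np.uint8); m[183:228,293:322]=1; m&=((P[...,2]>.016)&(P[...,2]<.045)).astype(np.uint8)
m=cv2.morphologyEx(m,cv2.MORPH_OPEN,np.ones((3,3)))>0
q=P[m]; r=cv2.minAreaRect(q[:,:2].astype(np.float32)); print(m.sum(),r,np.median(q[:,2]))
c=np.array(r[0]); 
plan([c[0],c[1],.15],90)
```

```text
758 ((0.5130347013473511, -0.03893796354532242), (0.11012071371078491, 0.06062383949756622), 0.09588148444890976) 0.02621223755232993
t 9.62 pos [0.4879 0.1201 0.2254] ang 90.3 turn 0.08 shift [-0.63 -3.98  1.88] F [-0.4 -1.  -0.1] w 90.7 g 0.0
```

```bash
python3 -m creep '[[0,-1,0,0,1],[0,-1,0,0,1],[0,-1,0,0,1],[-0.18,-0.95,0,0,1],[0,0,1,0,1],[0,0,1,0,1],[0,0,1,0,1],[0,0,1,0,1],[0,0,0,0,1]]'; python3 -c "
from h import *
plan([.495,-.039,.010],90)"
```

```text
clock: 10.75
position: [0.4934, -0.0405, 0.0637]
ee_rot: [0.001, -3.136, 0.002]
force: [-0.0, 0.4, 1.1]
width: 0.997
gripper_force: 0.0
t 10.75 pos [ 0.4934 -0.0405  0.0637] ang 90.0 turn 0.01 shift [-0.05  0.04  1.34] F [-0.   0.4  1.1] w 91.7 g 0.0
```

```bash
python3 -m creep '[[-0.05,0.03,0.7,0,1],[0,0,0.64,0,1],[0,0,0,0,1],[0,0,0,0,0.5],[0,0,0,0,0.5],[0,0,0,0,0.5],[0,0,-0.3,0,0.5],[0,0,-1,0,0.5],[0,0,-1,0,0.5],[0,0,-1,0,0.5],[0,0,-1,0,0.5],[0,0,0,0,0.5]]' 25; python3 -c "
from h import *
c=cw(-.027,.041); print(c)
plan([c[0],c[1],.185],96.2)"
```

```text
clock: 12.25
position: [0.4995, -0.0381, 0.1874]
ee_rot: [-0.004, 3.136, 0.001]
force: [0.1, 0.8, -1.2]
width: 0.672
gripper_force: 24.9
[0.55572995 0.23884421]
t 12.25 pos [ 0.4995 -0.0381  0.1874] ang 90.1 turn -1.52 shift [-2.14  6.73  0.07] F [ 0.1  0.8 -1.2] w 61.9 g 24.9
```

```bash
python3 -m creep '[[0,0,0,-1,0.5],[0,0,0,-0.52,0.5],[-0.3,0.96,0,0,0.5],[-0.3,0.96,0,0,0.5],[-0.3,0.96,0,0,0.5],[-0.3,0.96,0,0,0.5],[-0.3,0.96,0,0,0.5],[-0.3,0.96,0,0,0.5],[-0.34,0.96,0,0,0.5],[0,0,0,0,0.5],[0,0,0,0,0.5]]' 25
python3 - <<'E'
from h import *
c=cw(-.027,.041)
plan([c[0],c[1],.026],96.2)
d=img('side'); cv2.imwrite('pics/s2.png',cv2.resize(d['pixels'][130:300,150:390],None,fx=2.5,fy=2.5))
E
```

```text
clock: 13.62
position: [0.5534, 0.2377, 0.1832]
ee_rot: [0.17, -3.136, 0.002]
force: [-0.4, 0.1, -0.4]
width: 0.671
gripper_force: 24.9
t 13.62 pos [0.5534 0.2377 0.1832] ang 96.2 turn -0.0 shift [-0.07  0.03  3.93] F [-0.4  0.1 -0.4] w 61.7 g 24.9
```

View pics/s2.png

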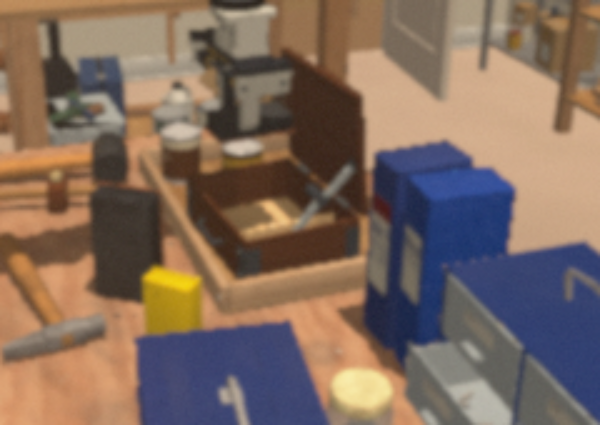

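The gripper holds the block above the chest, with the body at (250,90) clear of the lid and stay. I'll descend.

```bash
python3 -m creep '[[-0.05,0.03,0.8,0,0.5],[0,0,0.9,0,0.5],[0,0,0.9,0,0.5],[0,0,0.7,0,0.5],[0,0,0.3,0,0.5],[0,0,0,0,0.5]]'; python3 -c "
from h import *
c=cw(-.027,.041)
plan([c[0],c[1],.024],96.2)"
```

```text
clock: 14.42
position: [0.5555, 0.2391, 0.0398]
ee_rot: [0.169, -3.136, 0.001]
force: [-0.2, 0.1, -0.6]
width: 0.674
gripper_force: 24.9
t 14.43 pos [0.5555 0.2391 0.0398] ang 96.2 turn -0.01 shift [-0.01 -0.01  0.39] F [-0.2  0.1 -0.6] w 62.0 g 24.9
```

```bash
python3 -m creep '[[0,0,0.2,0,0.5],[0,0,0.17,0,0.5],[0,0,0,0,0.5]]';python3 -m creep '[[0,0,0,0,0.75],[0,0,0,0,0.76],[0,0,0,0,0.76],[0,0,0,0,0.76]]'; python3 -m creep '[[0,0,-0.5,0,0.76],[0,0,-1,0,0.76],[0,0,-1,0,0.76],[0,0,-1,0,0.76],[0,0,-1,0,0],[1,0,-0.5,0,0],[1,0,0,0,0],[1,0,0,0,0],[1,-1,0,0,0],[0,-1,0,0,0],[0,-1,0,0,0],[0,0,0,0,0]]'
python3 - <<'E'
from h import *
c=cw(-.06,-.074)
plan([c[0],c[1],.24],96.2)
d=img('top'); np.savez('t3.npz',**d); cv2.imwrite('pics/t3.png',cv2.resize(d['pixels'][110:280,110:350],None,fx=2.5,fy=2.5))
E
```

```text
clock: 14.8
position: [0.5575, 0.2404, 0.0272]
ee_rot: [-0.169, 3.133, 0.003]
force: [0.0, -1.2, 11.3]
width: 0.671
gripper_force: 25.0
clock: 15.3
position: [0.5556, 0.24, 0.025]
ee_rot: [0.17, -3.137, 0.0]
force: [-1.1, -0.3, 0.2]
width: 0.761
gripper_force: 0.0
clock: 16.8
position: [0.4096, 0.1006, 0.2253]
ee_rot: [-0.163, 3.137, 0.0]
force: [0.1, 0.8, 0.4]
width: 0.002
gripper_force: 0.0
t 16.8 pos [0.4096 0.1006 0.2253] ang 95.9 turn -0.06 shift [-3.18  0.17 -0.37] F [0.1 0.8 0.4] w 0.2 g 0.0
```

View pics/t3.png

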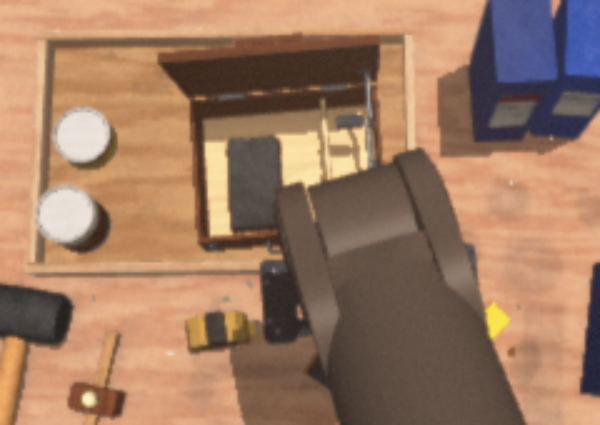

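The block (254,183 in the crop) lies flat in the large compartment, clear of the walls. The tins haven't moved. Next is the knee pin.

```bash
python3 -m creep '[[-0.9,0.05,0,0,0],[-0.9,0.05,0,0,0],[0,0,0,0,0],[0,0,0,0,0]]'; python3 -c "
from h import *
c=cw(-.015,-.070)
plan([c[0],c[1],.102],96.2)"
```

```text
clock: 17.35
position: [0.4799, 0.1158, 0.2246]
ee_rot: [0.172, -3.135, 0.001]
force: [-0.8, 0.4, -0.1]
width: 0.005
gripper_force: 0.0
t 17.35 pos [0.4799 0.1158 0.2246] ang 96.3 turn 0.02 shift [-2.52  0.08  3.06] F [-0.8  0.4 -0.1] w 0.5 g 0.0
```

```bash
python3 -m creep '[[-0.9,0.03,0,0,0],[-0.9,0.03,0,0,0],[-0.72,0.02,0,0,0],[0,0,0.9,0,0],[0,0,0.9,0,0],[0,0,0.9,0,0],[0,0,0.36,0,0],[0,0,0,0,0],[0,0,0,0,0]]'; python3 -c "
from h import *
c=cw(.014,-.070)
plan([c[0],c[1],.102],96.2)"
```

```text
clock: 18.48
position: [0.5814, 0.1295, 0.1042]
ee_rot: [-0.17, 3.135, 0.001]
force: [0.6, 0.4, 0.3]
width: -0.001
gripper_force: 0.0
t 18.48 pos [0.5814 0.1295 0.1042] ang 96.2 turn 0.01 shift [-0.68  0.01  0.06] F [0.6 0.4 0.3] w -0.1 g 0.0
```

```bash
python3 -m creep '[[-0.25,0,0.05,0,0],[-0.25,0,0,0,0],[-0.15,0,0,0,0],[0,0,0,0,0]]';python3 -m creep '[[-0.1,0,0.1,0,0],[-0.1,0,0.1,0,0],[-0.1,0,0.1,0,0],[0,0,0,0,0]]'; python3 -c "
from h import *
c=cw(.03,-.070)
plan([c[0],c[1],.084],96.2)"
```

```text
clock: 18.98
position: [0.607, 0.132, 0.1007]
ee_rot: [-0.17, 3.137, -0.0]
force: [0.5, 0.0, -0.4]
width: 0.006
gripper_force: 0.0
clock: 19.48
position: [0.6147, 0.1332, 0.0874]
ee_rot: [0.17, -3.129, 0.0]
force: [-10.3, -1.6, 2.3]
width: 0.008
gripper_force: 5.1
t 19.48 pos [0.6147 0.1332 0.0874] ang 96.2 turn 0.01 shift [-0.25  0.01  0.08] F [-10.3  -1.6   2.3] w 0.7 g 5.1
```

```bash
python3 -m creep '[[-0.1,0,0.1,0,0],[-0.1,0,0.1,0,0],[0,0,0,0,0]]' 20;python3 -m creep '[[-0.1,0,0.1,0,0],[-0.1,0,0.1,0,0],[0,0,0,0,0]]'
python3 - <<'E'
from h import *
c=cw(.03,-.070)
plan([c[0],c[1],.084],96.2)
d=img('side'); np.savez('s3.npz',**d); cv2.imwrite('pics/s3.png',cv2.resize(d['pixels'][180:260,200:320],None,fx=5,fy=5,interpolation=cv2.INTER_CUBIC))
E
```

```text
clock: 19.85
position: [0.6177, 0.1335, 0.0781]
ee_rot: [0.169, -3.12, 0.001]
force: [-26.8, -2.0, 8.2]
width: 0.004
gripper_force: 9.1
clock: 20.23
position: [0.6179, 0.1336, 0.0695]
ee_rot: [0.168, -3.106, 0.0]
force: [-61.4, -4.7, 29.9]
width: -0.003
gripper_force: 23.4
t 20.23 pos [0.6179 0.1336 0.0695] ang 96.2 turn -0.0 shift [-0.15  0.01 -0.37] F [-61.4  -4.7  29.9] w -0.3 g 23.4
```

View pics/s3.png

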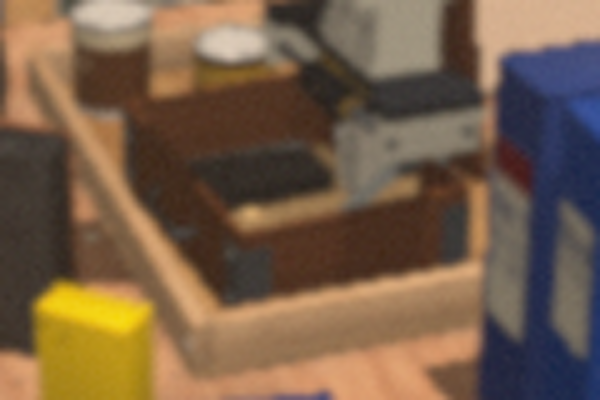

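The force reached 61 N with no movement, probably because the vertical tool is jamming against the lid or stay. I'll back off at once and look.

```bash
python3 -m creep '[[0.4,0,-0.2,0,0],[0.6,0,-0.3,0,0],[0.8,0,-0.4,0,0],[0.8,0,-1,0,0],[1,0,-1,0,0],[1,0,-1,0,0],[1,0,0,0,0],[0,0,0,0,0]]'
python3 - <<'E'
from h import *
np.set_printoptions(precision=3,suppress=True)
c,s=np.cos(YAW),np.sin(YAW); Q=np.array([[c,-s],[s,c]])
plan([.5,.1,.2],96.2)
d=img('top'); np.savez('t4.npz',**d)
for f in('t3.npz','t4.npz'):
    P=cloud(dict(np.load(f))); m=P[...,2]>.09; m[:140]=0; m[200:]=0; m[:,150:180]=0; q=P[m]; l=(q[:,:2]-C)@Q
    k=(l[:,0]<.065)&(l[:,0]>-.02)&(l[:,1]>-.092)&(l[:,1]<-.05)&(q[:,2]<.14); print('pin',k.sum(),np.c_[l,q[:,2]][k].mean(0),np.percentile(np.c_[l,q[:,2]][k],[3,97],axis=0))
    for h in (.12,.16,.2,.24):
        k=(abs(q[:,2]-h)<.008)&(l[:,0]>.03)&(l[:,0]<.15)&(l[:,1]>-.11)&(l[:,1]<.1); print(h,k.sum(),np.percentile(l[k,0],[5,50,95]) if k.sum() else '')
E
```

```text
clock: 21.28
position: [0.4094, 0.1108, 0.2291]
ee_rot: [0.172, -3.137, -0.003]
force: [1.5, -0.0, 0.1]
width: 0.003
gripper_force: 0.0
t 21.27 pos [0.409 0.111 0.229] ang 96.3 turn 0.02 shift [-2.22 -0.51  0.73] F [ 1.5 -0.   0.1] w 0.3 g 0.0
pin 60 [ 0.03  -0.076  0.116] [[ 0.021 -0.092  0.105]
 [ 0.038 -0.062  0.121]]
0.12 124 [0.031 0.081 0.082]
0.16 59 [0.069 0.076 0.078]
0.2 6 [0.072 0.073 0.073]
0.24 0 
pin 60 [ 0.039 -0.075  0.105] [[ 0.03  -0.089  0.098]
 [ 0.047 -0.061  0.11 ]]
0.12 78 [0.074 0.079 0.081]
0.16 64 [0.07  0.074 0.075]
0.2 27 [0.067 0.068 0.069]
0.24 0
```

The push did work: the pin moved 9 mm back and 11 mm down and stays there, so the stay is past centre. The lid has dropped about 0.03 rad. From here the lid itself can drive the fold, so I'll go behind the lid, off the strip, and draw it over.

```bash
cat >> h.py <<'E'
H=np.array([.085,.079])
def lidp(al,d=.15): return H+d*np.array([-np.cos(al),np.sin(al)])+.012*np.array([np.sin(al),np.cos(al)])+[.0095,0]
def tc():
    s=st(); v=s['position'][:2]-C; c,q=np.cos(YAW),np.sin(YAW); print('chest',np.round([c*v[0]+q*v[1],-q*v[0]+c*v[1],s['position'][2]],4),'F',np.round(s['force'],1),round(s['clock'],2))
E
python3 - <<'E'
from h import *
c=cw(.135,.06); plan([c[0],c[1],.34],96.2)
p0=None
for a in range(81,-1,-9):
    p=lidp(np.radians(a)); print(a,p.round(4), '' if p0 is None else ((p0-p)/.04/3).round(3)); p0=p
E
```

```text
t 21.32 pos [0.4111 0.1111 0.2292] ang 96.3 turn 0.02 shift [-7.99  3.26 -2.76] F [0.7 0.9 0.3] w 0.2 g 0.0
81 [0.0829 0.229 ] 
72 [0.0596 0.2254] [0.194 0.031]
63 [0.0371 0.2181] [0.187 0.061]
54 [0.016  0.2074] [0.175 0.089]
45 [-0.0031  0.1936] [0.159 0.115]
36 [-0.0198  0.1769] [0.139 0.139]
27 [-0.0337  0.1578] [0.116 0.159]
18 [-0.0445  0.1368] [0.09  0.175]
9 [-0.0518  0.1143] [0.061 0.187]
0 [-0.0555  0.091 ] [0.031 0.194]
```

```bash
python3 -m creep '[[0,0,-1,0,0],[0,0,-1,0,0],[0,0,-0.77,0,0],[-0.9,0.4,0,0,0],[-0.9,0.4,0,0,0],[-0.9,0.4,0,0,0],[-0.9,0.4,0,0,0],[0,0,0,0,0],[0,0,0,0,0]]'; python3 -c "
from h import *
c=cw(.135,.06); plan([c[0],c[1],.34],96.2)"
```

```text
clock: 22.45
position: [0.5481, 0.1896, 0.3388]
ee_rot: [0.169, -3.136, 0.002]
force: [-0.1, -0.4, -0.5]
width: 0.003
gripper_force: 0.0
t 22.45 pos [0.5481 0.1896 0.3388] ang 96.2 turn -0.01 shift [-4.37  1.68 -0.04] F [-0.1 -0.4 -0.5] w 0.3 g 0.0
```

```bash
python3 -m creep '[[-0.87,0.335,0,0,0],[-0.87,0.335,0,0,0],[-0.87,0.335,0,0,0],[-0.87,0.335,0,0,0],[-0.87,0.335,0,0,0],[0,0,0.9,0,0],[0,0,0.9,0,0],[0,0,0.9,0,0],[0,0,0,0,0],[0,0,0,0,0]]'; python3 -c "
from h import *
tc()"
```

```text
clock: 23.7
position: [0.7141, 0.2754, 0.2337]
ee_rot: [-0.17, 3.135, 0.001]
force: [0.3, -1.5, -0.1]
width: 0.009
gripper_force: 0.0
chest [0.1344 0.0602 0.2337] F [ 0.3 -1.5 -0.1] 23.7
```

```bash
python3 -m creep '[[0.4,0,0.05,0,0],[0.4,0,0.05,0,0],[0.2,0,0,0,0],[0.2,0,0,0,0],[0,0,0,0,0]]'; python3 -c "
from h import *
tc()";python3 -m creep '[[0.15,0,0.03,0,0],[0.15,0,0.03,0,0],[0.15,0,0.03,0,0],[0,0,0,0,0]]'; python3 -c "
from h import *
tc()"
```

```text
clock: 24.32
position: [0.667, 0.2705, 0.229]
ee_rot: [-0.17, 3.133, 0.001]
force: [2.5, 0.2, 3.7]
width: 0.008
gripper_force: 1.7
chest [0.087  0.0605 0.229 ] F [2.5 0.2 3.7] 24.32
clock: 24.82
position: [0.6509, 0.2687, 0.2267]
ee_rot: [-0.169, 3.13, 0.003]
force: [6.7, 0.6, 7.7]
width: 0.004
gripper_force: 4.2
chest [0.0708 0.0604 0.2267] F [6.7 0.6 7.7] 24.82
```

The lid is following at about 10 N. I'll continue along the arc.

```bash
python3 -m creep '[[0.19,0,0.04,0,0],[0.19,0,0.05,0,0],[0.187,0,0.061,0,0],[0.187,0,0.061,0,0],[0.187,0,0.061,0,0],[0.175,0,0.089,0,0],[0,0,0,0,0]]'; python3 -c "
from h import *
tc()";python3 -m creep '[[0.175,0,0.089,0,0],[0.175,0,0.089,0,0],[0.159,0,0.115,0,0],[0.159,0,0.115,0,0],[0.159,0,0.115,0,0],[0,0,0,0,0]]'; python3 -c "
from h import *
tc()"
```

```text
clock: 25.7
position: [0.6043, 0.2635, 0.21]
ee_rot: [-0.17, 3.135, 0.0]
force: [3.6, 0.3, 2.7]
width: 0.004
gripper_force: 1.8
chest [0.0239 0.0603 0.21  ] F [3.6 0.3 2.7] 25.7
clock: 26.45
position: [0.5705, 0.2599, 0.1884]
ee_rot: [0.17, -3.136, 0.0]
force: [2.2, -0.2, 1.2]
width: 0.006
gripper_force: 0.8
chest [-0.01    0.0603  0.1884] F [ 2.2 -0.2  1.2] 26.45
```

```bash
python3 -m creep '[[0.139,0,0.139,0,0],[0.139,0,0.139,0,0],[0.116,0,0.159,0,0],[0.116,0,0.159,0,0],[0.116,0,0.159,0,0],[0.09,0,0.175,0,0],[0.09,0,0.175,0,0],[0.09,0,0.175,0,0],[0,0,0,0,0]]'; python3 -c "
from h import *
tc()";python3 -m creep '[[0.061,0,0.187,0,0],[0.061,0,0.187,0,0],[0.061,0,0.187,0,0],[0,0,0,0,0]]'; python3 -c "
from h import *
tc()"
```

```text
clock: 27.58
position: [0.5337, 0.2559, 0.1364]
ee_rot: [0.171, -3.135, 0.001]
force: [0.4, -0.1, 0.6]
width: 0.001
gripper_force: 0.0
chest [-0.047   0.0604  0.1364] F [ 0.4 -0.1  0.6] 27.57
clock: 28.08
position: [0.527, 0.255, 0.114]
ee_rot: [0.17, -3.135, 0.001]
force: [0.2, -0.2, 0.7]
width: 0.001
gripper_force: 0.0
chest [-0.0538  0.0602  0.114 ] F [ 0.2 -0.2  0.7] 28.07
```

```bash
python3 -m creep '[[0.03,0,0.19,0,0],[0.03,0,0.19,0,0],[0,0,0.19,0,0],[0,0,0,0,0]]'; python3 -c "
from h import *
tc()"; python3 -m creep '[[0,0,0.1,0,0],[0,0,0.05,0,0],[0,0,0,0,0]]'; python3 -c "
from h import *
tc()"
```

```text
clock: 28.58
position: [0.5249, 0.255, 0.0927]
ee_rot: [0.17, -3.136, -0.001]
force: [-5.3, -1.3, 16.6]
width: 0.01
gripper_force: 7.9
chest [-0.0559  0.0604  0.0927] F [-5.3 -1.3 16.6] 28.57
clock: 28.95
position: [0.5251, 0.2551, 0.092]
ee_rot: [0.169, -3.137, -0.006]
force: [-26.8, -10.4, 77.0]
width: 0.009
gripper_force: 38.6
chest [-0.0557  0.0605  0.092 ] F [-26.8 -10.4  77. ] 28.95
```

The lid is rigid against the rim at z 0.092. I'll back off and check.

```bash
python3 -m creep '[[0,0,-0.3,0,0],[0,0,-1,0,0],[0,0,-1,0,0],[0,0,-1,0,0],[1,0,-1,0,0],[0.5,1,0,0,0],[0,1,0,0,0],[0,1,0,0,0],[0,1,0,0,0],[0,1,0,0,0],[0,1,0,0,0],[0,0,0,0,0]]'
python3 - <<'E'
from h import *
np.set_printoptions(precision=4,suppress=True)
tc(); d=img('top'); cv2.imwrite('pics/t5.png',cv2.resize(d['pixels'][100:290,90:410],None,fx=2,fy=2))
P=cloud(d); c,s=np.cos(YAW),np.sin(YAW); l=(P[...,:2]-C)@np.array([[c,-s],[s,c]])
for x in(-.085,-.06,-.03,0,.03,.06):
    k=(abs(l[...,0]-x)<.006)&(abs(l[...,1]+.07)<.03)&(P[...,2]<.15); print(x,k.sum(),np.median(P[k][:,2]))
print(st()['force'])
E
```

```text
clock: 30.45
position: [0.4375, 0.4907, 0.2564]
ee_rot: [0.178, -3.135, -0.0]
force: [0.8, -0.3, -0.6]
width: 0.006
gripper_force: 0.0
chest [-0.1174  0.3042  0.2564] F [ 0.8 -0.3 -0.6] 30.45
-0.085 170 0.09243919717117499
-0.06 87 0.09464635788374687
-0.03 84 0.09391361406309173
0 86 0.09344258831649044
0.03 80 0.09226260219772564
0.06 84 0.09207886904307361
[ 0.578  -0.9239  0.3475]
```

View pics/t5.png

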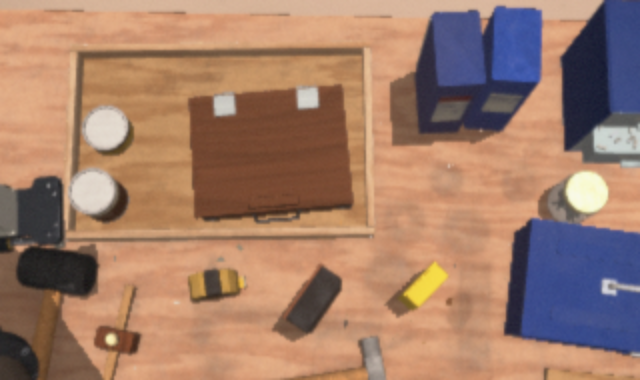

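The picture shows the lid shut, with the tins, tape and jar in place. I'll check the slight measured slope against the tray floor before handing in.

Run:
```python
from h import *
d=img('top');P=cloud(d); c,s=np.cos(YAW),np.sin(YAW); l=(P[...,:2]-C)@np.array([[c,-s],[s,c]])
A=lambda k:(np.linalg.lstsq(np.c_[l[k],np.ones(k.sum())],P[k][:,2],rcond=None)[0].round(4),k.sum())
print('lid',A((l[...,0]>-.08)&(l[...,0]<.05)&(abs(l[...,1])<.1)&(abs(l[...,1])>.04)&(P[...,2]>.08)))
print('tray',A((l[...,0]>-.08)&(l[...,0]<.05)&(l[...,1]>.13)&(l[...,1]<.2)&(P[...,2]<.012)))
print('table',A((l[...,0]>-.08)&(l[...,0]<.05)&(l[...,1]<-.18)&(l[...,1]>-.27)&(P[...,2]<.01)))
```

```text
lid (array([-0.0272,  0.0014,  0.0933]), np.int64(1861))
tray (array([0.0004, 0.0035, 0.0044]), np.int64(958))
table (array([ 0.0049,  0.0004, -0.0015]), np.int64(1103))
```

The lid's front looks about 0.027 rad high, which is near the limit. I'll press once more, closer to the front edge.

```bash
python3 -m creep '[[-0.2,-1,0,0,0],[-0.2,-1,0,0,0],[-0.2,-1,0,0,0],[-0.2,-1,0,0,0],[-0.1,-1,0,0,0],[0,-1,0,0,0],[0,-1,0,0,0],[0,-1,0,0,0],[0,-0.9,1,0,0],[0,0,1,0,0],[0,0,1,0,0],[0,0,0,0,0]]';  python3 -c "
from h import *
tc()"
```

```text
clock: 32.05
position: [0.5118, 0.1352, 0.1362]
ee_rot: [0.167, -3.132, 0.003]
force: [0.5, 0.1, 1.3]
width: 0.007
gripper_force: 0.0
chest [-0.0818 -0.0573  0.1362] F [0.5 0.1 1.3] 32.05
```

```bash
python3 -m creep '[[0,0,0.5,0,0],[0,0,0.4,0,0],[0,0,0.1,0,0],[0,0,0,0,0]]';  python3 -c "
from h import *
tc()"; python3 -m creep '[[0,0,0.06,0,0],[0,0,0.04,0,0],[0,0,0,0,0]]';  python3 -c "
from h import *
tc()"
```

```text
clock: 32.55
position: [0.5143, 0.1371, 0.0985]
ee_rot: [-0.17, 3.137, 0.0]
force: [-0.6, 0.3, -0.2]
width: 0.006
gripper_force: 0.0
chest [-0.0792 -0.0557  0.0985] F [-0.6  0.3 -0.2] 32.55
clock: 32.92
position: [0.5145, 0.1372, 0.0949]
ee_rot: [-0.17, 3.136, 0.001]
force: [-1.2, -1.0, 5.9]
width: 0.004
gripper_force: 3.0
chest [-0.079  -0.0556  0.0949] F [-1.2 -1.   5.9] 32.92
```

```bash
python3 -m creep '[[0,0,0.05,0,0],[0,0,0.04,0,0],[0,0,0,0,0]]';  python3 -c "
from h import *
tc()"; python3 -m creep '[[0,0,0.03,0,0],[0,0,0.02,0,0],[0,0,0,0,0]]';  python3 -c "
from h import *
tc()"
```

```text
clock: 33.3
position: [0.5143, 0.1371, 0.0925]
ee_rot: [-0.17, 3.136, 0.002]
force: [-8.9, -2.4, 25.2]
width: 0.007
gripper_force: 12.8
chest [-0.0791 -0.0556  0.0925] F [-8.9 -2.4 25.2] 33.3
clock: 33.67
position: [0.5144, 0.1372, 0.0923]
ee_rot: [-0.169, 3.136, 0.004]
force: [-16.6, -4.3, 50.0]
width: 0.008
gripper_force: 25.1
chest [-0.079  -0.0556  0.0923] F [-16.6  -4.3  50. ] 33.67
```

```bash
python3 -m creep '[[0,0,-0.1,0,0],[0,0,-0.3,0,0],[0,0,-1,0,0],[0,0,-1,0,0],[0,0,-1,0,0],[1,1,-1,0,0],[1,1,0,0,0],[0,1,0,0,0],[0,1,0,0,0],[0,1,0,0,0],[0,1,0,0,0],[0,1,0,0,0]]'; python3 -m creep '[[0,1,0,0,0],[0,1,0,0,0],[0,0,0,0,0]]'
python3 - <<'E'
from h import *
d=img('top');P=cloud(d); c,s=np.cos(YAW),np.sin(YAW); l=(P[...,:2]-C)@np.array([[c,-s],[s,c]])
A=lambda k:(np.linalg.lstsq(np.c_[l[k],np.ones(k.sum())],P[k][:,2],rcond=None)[0].round(4),k.sum())
print('lid',A((l[...,0]>-.08)&(l[...,0]<.05)&(abs(l[...,1])<.1)&(abs(l[...,1])>.04)&(P[...,2]>.08))); tc()
E
```

```text
clock: 35.17
position: [0.4083, 0.4046, 0.2611]
ee_rot: [-0.17, 3.137, 0.0]
force: [0.6, -0.2, 0.7]
width: 0.006
gripper_force: 0.0
clock: 35.55
position: [0.3979, 0.4862, 0.2601]
ee_rot: [0.178, -3.136, -0.0]
force: [-0.1, -1.2, -0.0]
width: 0.005
gripper_force: 0.0
lid (array([-0.0276,  0.0008,  0.0934]), np.int64(1862))
chest [-0.1562  0.3016  0.2603] F [ 0.7 -0.9  1.1] 35.6
```

The slope is unchanged at 0.027 rad, so the lid seems to rebound from a hard press. I'll press once more with about 15 N, hold, and release slowly.

```bash
python3 -c "
from h import *
c=cw(-.085,.055); plan([c[0],c[1],.12],96.2)"
```

```text
t 35.6 pos [0.3991 0.484  0.2603] ang 96.4 turn 0.04 shift [-1.78 -6.16  3.51] F [ 0.7 -0.9  1.1] w 0.5 g 0.0
```

```bash
python3 -m creep '[[-0.3,-1,0,0,0],[-0.3,-1,0,0,0],[-0.3,-1,0,0,0],[-0.3,-1,0.5,0,0],[-0.3,-1,1,0,0],[-0.28,-1,1,0,0],[0,-0.16,1,0,0],[0,0,0.4,0,0],[0,0,0,0,0],[0,0,0,0,0]]';python3 -c "
from h import *
tc()"; python3 -m creep '[[0,0,0.15,0,0],[0,0,0.1,0,0],[0,0,0,0,0],[0,0,0,0,0]]';  python3 -c "
from h import *
tc()"
```

```text
clock: 36.85
position: [0.498, 0.2467, 0.106]
ee_rot: [-0.172, 3.135, 0.002]
force: [-0.4, 0.8, 1.7]
width: 0.012
gripper_force: 0.0
chest [-0.0835  0.0551  0.106 ] F [-0.4  0.8  1.7] 36.85
clock: 37.35
position: [0.4977, 0.2464, 0.0951]
ee_rot: [-0.171, 3.136, 0.002]
force: [-0.1, 1.9, 5.3]
width: 0.006
gripper_force: 2.5
chest [-0.0839  0.0548  0.0951] F [-0.1  1.9  5.3] 37.35
```

```bash
for i in 1 2; do python3 -m creep '[[0,0,0.03,0,0],[0,0,0,0,0],[0,0,0,0,0]]' >/dev/null; python3 -c "
from h import *
tc()"; done; for i in 1 2; do python3 -m creep '[[0,0,-0.015,0,0],[0,0,-0.015,0,0],[0,0,0,0,0]]' >/dev/null; python3 -c "
from h import *
tc()"; done
```

```text
chest [-0.084   0.0548  0.094 ] F [-0.8  2.4  7. ] 37.73
chest [-0.0841  0.0548  0.0928] F [-1.5  1.9  9. ] 38.1
chest [-0.084   0.0548  0.0938] F [-1.7  3.1  6. ] 38.48
chest [-0.0841  0.0541  0.0947] F [-0.3  1.9  5.3] 38.85
```

```bash
python3 -m creep '[[0,0,-0.02,0,0],[0,0,-0.04,0,0],[0,0,-0.06,0,0],[0,0,-0.1,0,0],[0,0,-0.5,0,0],[0,0,-1,0,0],[0,0,-1,0,0],[0.5,1,-1,0,0],[0.5,1,0,0,0],[0,1,0,0,0],[0,1,0,0,0],[0,1,0,0,0]]' >/dev/null; python3 -m creep '[[0,1,0,0,0],[0,1,0,0,0],[0,0,0,0,0]]' >/dev/null
python3 - <<'E'
from h import *
np.set_printoptions(precision=4,suppress=True)
c,s=np.cos(YAW),np.sin(YAW)
def get(d):
    P=cloud(d); return P,(P[...,:2]-C)@np.array([[c,-s],[s,c]])
P,l=get(dict(np.load('top0.npz')))
for n,k in(('front',(abs(l[...,0]+.082)<.003)),('left',(abs(l[...,1]-.107)<.0025)&(l[...,0]<.05)),):
    k=k&(abs(l[...,1])<.11)&(abs(l[...,0])<.088)&(P[...,2]>.07)&(P[...,2]<.09); print(n,k.sum(),np.median(P[k][:,2]), np.polyfit(l[k][:,0],P[k][:,2],1) if n=='left' else '')
for cam in('top','side'):
    d=img(cam); P,l=get(d)
    k=(l[...,0]>-.088)&(l[...,0]<.05)&(abs(l[...,1])<.1)&(abs(l[...,1])>.045)&(P[...,2]>.085)&(P[...,2]<.115)
    print(cam,k.sum(),np.linalg.lstsq(np.c_[l[k],np.ones(k.sum())],P[k][:,2],rcond=None)[0])
    if cam=='side': 
        t=(l[...,1]>-.27)&(l[...,1]<-.15)&(l[...,0]>-.08)&(l[...,0]<.02)&(P[...,2]<.02)&(P[...,2]>-.02); print('table side',t.sum(),np.linalg.lstsq(np.c_[l[t],np.ones(t.sum())],P[t][:,2],rcond=None)[0]); cv2.imwrite('pics/s5.png',cv2.resize(d['pixels'][180:270,200:320],None,fx=6,fy=6,interpolation=cv2.INTER_CUBIC))
tc()
E
```

```text
front 170 0.07837978400164736 
left 84 0.078735933409812 [0.0115 0.0787]
top 1831 [-0.0285 -0.0001  0.0931]
side 539 [-0.028  -0.0014  0.0938]
table side 694 [0.0094 0.0389 0.0088]
chest [-0.1245  0.3336  0.243 ] F [-0.5  0.3  0.5] 40.83
```

View pics/s5.png

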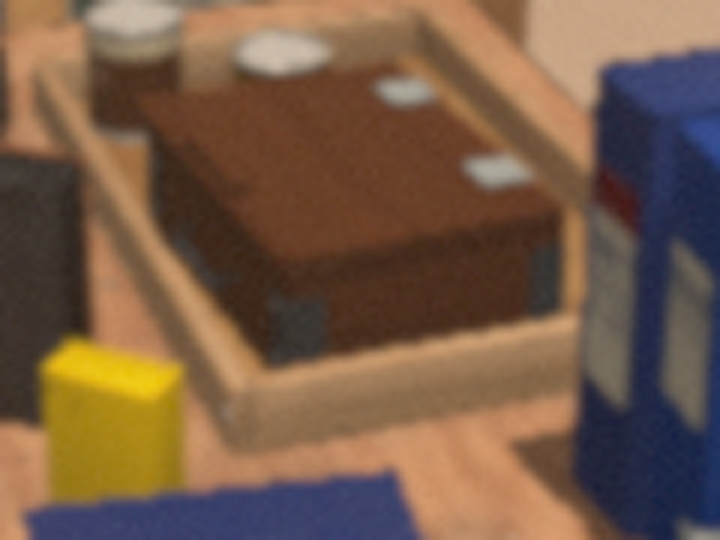

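Both cameras agree: the lid rests at about 0.028 rad and springs back elastically. I'll do one last longer press at about 25 N near the front edge and see whether it settles lower.

```bash
python3 -m creep '[[-0.2,-1,0,0,0],[-0.2,-1,0,0,0],[-0.2,-1,0,0,0],[-0.2,-1,0,0,0],[-0.1,-1,0.5,0,0],[-0.1,-1,1,0,0],[0,-0.9,1,0,0],[0,0,0.9,0,0],[0,0,0,0,0],[0,0,0.2,0,0],[0,0,0,0,0]]' >/dev/null;python3 -c "
from h import *
tc()"
```

```text
chest [-0.0839  0.0586  0.1002] F [-0.5  0.8  0.7] 42.2
```

```bash
python3 -m creep '[[0,0,0.06,0,0],[0,0,0.06,0,0],[0,0,0.06,0,0],[0,0,0.06,0,0],[0,0,0.02,0,0],[0,0,0,0,0],[0,0,0,0,0]]' >/dev/null; python3 -c "
from h import *
tc()"; python3 -m creep '[[0,0,0,0,0],[0,0,0,0,0],[0,0,0,0,0],[0,0,0,0,0],[0,0,0,0,0],[0,0,0,0,0],[0,0,0,0,0],[0,0,0,0,0]]' >/dev/null; python3 -c "
from h import *
tc()"
```

```text
chest [-0.084   0.0587  0.0923] F [-12.6  -3.6  40.2] 43.08
chest [-0.084   0.0586  0.0923] F [-11.7  -4.3  40.4] 44.08
```

```bash
for i in 1 2 3 4; do python3 -m creep '[[0,0,-0.02,0,0],[0,0,-0.02,0,0],[0,0,0,0,0]]' >/dev/null; python3 -c "
from h import *
tc()"; done; python3 -m creep '[[0,0,-0.03,0,0],[0,0,-0.05,0,0],[0,0,-0.1,0,0],[0,0,-0.5,0,0],[0,0,-1,0,0],[0,0,-1,0,0],[0.5,1,-1,0,0],[0.5,1,0,0,0],[0,1,0,0,0],[0,1,0,0,0],[0,1,0,0,0],[0,1,0,0,0]]' >/dev/null; python3 -m creep '[[0,1,0,0,0],[0,0,0,0,0]]' >/dev/null
python3 - <<'E'
from h import *
np.set_printoptions(precision=4,suppress=True)
c,s=np.cos(YAW),np.sin(YAW)
for cam in('top','side'):
    d=img(cam); P=cloud(d);l=(P[...,:2]-C)@np.array([[c,-s],[s,c]])
    k=(l[...,0]>-.088)&(l[...,0]<.05)&(abs(l[...,1])<.1)&(abs(l[...,1])>.045)&(P[...,2]>.085)&(P[...,2]<.115)
    print(cam,k.sum(),np.linalg.lstsq(np.c_[l[k],np.ones(k.sum())],P[k][:,2],rcond=None)[0])
tc()
E
```

```text
chest [-0.0841  0.0586  0.0925] F [-7.3 -1.8 22.4] 44.45
chest [-0.0841  0.0586  0.0931] F [-1.6 -0.   8.1] 44.83
chest [-0.084   0.0586  0.0942] F [-0.9  2.3  7. ] 45.2
chest [-0.0841  0.0582  0.0955] F [0.6 1.8 3.9] 45.58
top 1825 [-0.0266 -0.0002  0.0931]
side 540 [-0.0258 -0.0001  0.0938]
chest [-0.1246  0.3375  0.2421] F [ 0.5 -0.7 -0.7] 47.42
```

The rest position hardly changes (about 0.026 rad by both cameras), which is an elastic equilibrium inside the 0.04 rad tolerance. The robot is clear of everything, so I'll hand in.

```bash
python3 -c "
from cell import sign_off
print(sign_off())"
```

```text
the job is handed in; nothing more can be done
None
```

I laid the block flat, moved it into the large compartment, broke the stay and shut the lid, then handed the job in at about 47 s; no verdict came back. Two risks: the lid springs back to about 0.026 rad short of shut (limit 0.04), and one push on the knee pin reached about 60–70 N at the wrist, some of which may have gone through the gripper's body (limit 40 N).

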